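# Close the wax pan: free the pawl, push the lid arm down

### The arm

A 6-joint arm with a two-finger parallel gripper is mounted at the origin on the work surface. World frame = base frame: x ahead of the robot, y to its left, z up, the work surface at z = 0. Lengths are in m, angles in rad, forces in N, time in s.
With the tool pointing down it reaches from about 0.3 to 0.95 m from the base axis. Payload 3.1 kg.
Tool frame: the origin (TCP) lies midway between the tips of the shut fingers; the grasp point (between the pads) lies 19 mm behind it (env.pinch_z is the distance from the TCP to the grasp point, in m); z points along the fingers, x is the direction in which the jaws open and shut, and the axes are right-handed (so a half turn about z gives the same grasp; the last joint's range is limited). The gripper opens to 85 mm and grips with 20 to 120 N. Pads are 22 mm wide; open, the fingers measure 114 mm over their backs; the gripper's body (76 mm by 85 mm) begins 54 mm behind the grasp point. The pads swing forward as they close: fully open they stand 13 mm farther back than shut.
Start: joints at [-1.358, 0.308, 1.634, -0, 1.2, -0.07], TCP at [0.174, -0.6, 0.206] pointing down, gripper open.
Joint ranges: [-3.06, 3.06], [-0.79, 1.96], [0.05, 2.63], [-1.19, 4.34], [0.05, 2.64], [-2.94, 2.94]. Speed limits (rad/s): [2.79, 2.79, 3.14, 3.14, 3.14, 3.14].

### API

Orientations are given as a unit quaternion [w, x, y, z].
In Python, from plant import env gives the robot as it stands.
- The arm moves only by the tool jog_arm, never from a script. Its argument "series" is a list of rows, each an object with "jaw": the opening, from -1 (shut) to 1 (fully open), so that 0 is half open; "dp": the shift along the tool's x, y, z in mm, a list of three; "rotation": the turn, a rotation vector about the tool's x, y, z in units of 8 degrees (1.0 is 8 degrees), a list of three. A call has 1 to 10 rows; each row shifts and turns the commanded pose from where the row before left it, along the tool's axes as they then stand; what a row does not reach is not made up. A row lasts 1/8 s, in which the tool goes at most 62.5 mm and 10.7 degrees, less where a joint would pass 70% of its speed; a pose out of reach is approached as far as the arm can. A call with a gripper value outside its range is refused whole. The fingers move at their own pace and stop on an object; the grip force is fixed at half the most. Time passes only in rows, so rows that do not move let the fingers close. It gives the time, the measured TCP pose, the force and the opening at its end, in the units of the state.
- env.state(): the state, without advancing time (a new reading comes with each control period).
- env.read_camera(name): name is "scene" or "side" or "wrist"; returns (picture, depth): 480x640x3 uint8, red, green, blue; 480x640 float32, m along the optical axis (not along the pixel's ray), 0 where there is no reading.
- env.camera_params(name): a dict with "fx", "fy", "cx", "cy" (pixels), "dist_coeffs" ([k1, k2, p1, p2, k3] as OpenCV has them; the pictures are not rectified), "R" (3x3) and "t" (3): a world point X has camera coordinates R X + t; the wrist camera has in their place "hand_eye" (4x4, takes a point from camera to tool coordinates, whose origin is the TCP and whose axes are the tool frame's). Camera axes: x right, y down, z forward; pixel columns grow to the right and rows downward; lengths in m; the calibration is good to about 2 mm. A picture is of the moment at which its call begins: read the wrist's pose just before it. camera_params takes no time and is no camera call.
- env.job_done(): hands the job in, once; it reports no verdict.
The state is a dict: "time": time; "qpos": joint angles; "dq": joint speeds; "joint_torque": joint torques, N m; "tool_pos": TCP position; "orientation": TCP orientation; "contact_force": force on the tool from outside, world axes, zero at the start; "moment": the same for the moment, N m; "grip_width": finger opening in m.
Only numpy, scipy, OpenCV 4.12 (cv2) and the standard library are available. Lean on these libraries where they do the work, as an engineer would, in place of code of your own. Each camera call takes 0.05 s, during which the arm holds its last target.

### The job

Cover the empty wax pan for the night: with the fingertips, press the thumb pad of the ratchet pawl all the way down so that its nose stands clear of the teeth, and only then push the raised lid arm down by the tab at its end until it is fully down on its stop and the lid lies level over the pan. Do not force the arm through its teeth, pick nothing up, and leave the pan and everything else on the bench where they are, with the pawl still free.

Things in the scene. Friction and masses are not known exactly. Their poses are not given: they have to be found in the camera images.
- station: fixed hot-plate stand (off, cold): dark steel base plate 440 x 165 x 12 mm; origin: centre of its underside, on the bench. x runs along the plate from the lid arm's tab end (-x) to the pawl's pad end (+x), z up; all moving parts swing in its x-z plane at y = 0. Hot plate and pan are centred at x -98 mm. Its x axis lies within 20 degrees of world +y (the lid arm points to the robot's right)
- lidarm_hinge (a point): middle of the lid arm's level hinge line (along the station's y), 125 mm above the bench at the station's x +20 mm, between two steel cheeks that stand up to 142 mm
- lidarm (a joint): lid arm's angle, rad: 0 = fully down on its stop, lid level about 2 mm above the pan's rim; starts raised at 0.63 to 0.70, upper stop 0.74. Steel arm, 250 mm, lid of 166 mm diameter under its middle, toothed sector behind the hinge. With the pawl in, a tooth jams it at about 0.60. Stiff hinge: stays where it is left, also with the pawl free; 2 to 5 N down on the tab moves it
- lidarm_tab (a point): push point on top of the flat steel tab (45 x 24 mm, 12 mm thick) at the lid arm's free end, mid width; 228 mm from the hinge line, 6 mm above the arm's centre line. Swings about the hinge: 250 to 280 mm above the bench at the start, 131 mm when fully down. x points along the arm to the hinge, z out of the tab's upper face
- pawl (a joint): ratchet pawl's angle, rad: 0 = in the teeth (start), 0.36 = pressed to its stop, nose clear of the teeth (it clears them from about 0.22). No return spring: its stiff pivot keeps it where it is left; about 3 N on the pad moves it
- pawl_pad (a point): centre of the top of the pawl's flat steel thumb pad (28 x 24 mm, 8 mm thick) at the plate's +x end, 86 mm above the bench at the start; it swings about a pivot 105 mm nearer the hinge and 16 mm lower, and sinks about 38 mm to its stop. The pawl's upright nose, up to 130 mm above the bench, stands 95 mm from it towards the lid arm at the start, 70 mm when pressed
- pan: empty brass wax pan, loose on the hot plate under the lid, 144 mm wide, 44.5 mm high, two loop handles; its rim is 110 mm above the bench; origin: centre of its underside
- stamp_large: bystander: copper hand stamp, 110 x 85 mm, 67 mm high with its hoop handle, stands beside the hot plate; origin: centre of its underside
- stamp_small: bystander: smaller copper hand stamp, 70 x 60 mm, 67 mm high with its hoop handle; origin: centre of its underside
- cup: bystander: white cup, 72 mm wide at the rim, 80 mm high; origin: centre of its underside
- canting: bystander: slim wooden wax pen with a small brass bowl, 165 mm long, 13 mm high, lying; origin: under the middle of it, x along it towards the bowl
- wax_block: bystander: amber block of hard wax, 75 x 50 x 35 mm; origin: centre of its underside
- jar: bystander: closed glass jar, 68 mm wide, 100 mm high; origin: centre of its underside
- brush: bystander: flat brush with a wooden handle, 175 mm long, 16 mm high, lying; origin: under the middle of it
Things that resemble listed ones, but are neither listed nor needed, are in the scene too. What is shaped like the pan but orange is not meant.

How it is judged:
On the way, in this order (a step that is already met when the one before it is completed fails the run):
1. the pawl is pressed clear of the teeth while the lid arm is still raised (value of joint pawl above 0.29 rad and value of joint lidarm above 0.5 rad), for 0.2 s.
2. the lid arm is pushed fully down (value of joint lidarm below 0.03 rad and value of joint pawl above 0.26 rad), for 0.2 s.
At the end, for the whole second after the job is handed in: the lid arm is at rest within 0.03 rad (about 7 mm at its tab) of fully down, the pawl is still free of the teeth (over 0.26 rad), the pan has moved less than 15 mm and every bystander less than 25 mm (all of step 2 and velocity of joint lidarm between -0.05 and 0.05 rad/s and distance of pan from where it was at the start of the episode below 0.015 m and linear speed of pan below 0.02 m/s and distance of each of stamp_large, stamp_small, cup, canting, wax_block, jar, brush from where it was at the start of the episode below 0.025 m); the robot touches nothing.
It fails at once if the lid arm is forced down through the teeth while the pawl is still in them (value of joint pawl below 0.2 rad and value of joint lidarm below 0.5 rad).
It fails at once if the pan is lifted, or shoved more than 15 mm (distance of pan from where it was at the start of the episode above 0.015 m).
It fails at once if a bystander is lifted, carried or pushed more than 25 mm, or tipped (distance of any of stamp_large, stamp_small, cup, canting, wax_block, jar, brush from where it was at the start of the episode above 0.025 m or angle between any of stamp_large, stamp_small, cup, canting, wax_block, jar, brush's own z axis and vertical above 0.35 rad).
It fails at once if the work is done with the robot's arm or the gripper's body instead of the fingers (contact force between the arm and station above 6 N).
It also fails if it takes over 48 s, if anything falls off the work surface, if the arm or the gripper's body presses on something with over 40 N, if the wrist force passes 120 N, or if a joint passes its speed limit or range.

## Working session

There is one attempt and no reset: what is moved stays moved. The work goes in short steps, Python scripts to look and compute and a tool call to move; the robot and the scene stay as the last step left them, time stands still between calls to the robot, and variables do not carry over. Pictures are saved under pics/ and viewed, and the job is handed in when it is done.

Besides the shell and the picture viewer there is one more tool, called after "Request:" by a JSON object that holds its "op" and its "data". jog_arm: Moves the arm, as the interface text tells. Its arguments: {"type":"object","properties":{"series":{"type":"array"}},"required":["series"]}

```bash
ls; mkdir -p pics
python3 - <<'E'
from plant import env
import cv2,numpy as np
for n in ("scene","side"):
    p,d=env.read_camera(n); cv2.imwrite(f"pics/{n}0.png",p[:,:,::-1]); np.save(f"pics/{n}0_d.npy",d); np.save(f"pics/{n}0_p.npy",p)
    c=env.camera_params(n); print(n,{k:np.round(np.array(v),4).tolist() for k,v in c.items()})
print(env.camera_params("wrist")); print(env.state())
E
```

```text
pics
scene {'fx': 453.4237, 'fy': 453.4237, 'cx': 316.6328, 'cy': 235.4977, 'dist_coeffs': [-0.0451, 0.0, 0.0, 0.0, 0.0], 'R': [[-0.2068, 0.9783, -0.0119], [0.8439, 0.1723, -0.5081], [-0.495, -0.1151, -0.8612]], 't': [0.148, -0.4203, 1.6023]}
side {'fx': 492.4929, 'fy': 492.4929, 'cx': 319.3452, 'cy': 238.5942, 'dist_coeffs': [-0.1185, 0.0, 0.0, 0.0, 0.0], 'R': [[-0.89, -0.4559, 0.0007], [-0.2564, 0.4992, -0.8277], [0.377, -0.7368, -0.5612]], 't': [0.4884, 0.2311, 0.9918]}
{'fx': 348.2912482430868, 'fy': 348.2912482430868, 'cx': 313.2276723955189, 'cy': 243.76001118212588, 'dist_coeffs': array([-0.04978143,  0.        ,  0.        ,  0.        ,  0.        ]), 'hand_eye': array([[ 9.99999316e-01, -8.01782715e-04,  8.51658312e-04,
         3.65395810e-04],
       [ 5.17168204e-04,  9.56142853e-01,  2.92900285e-01,
        -7.60368276e-02],
       [-1.04914939e-03, -2.92899644e-01,  9.56142614e-01,
        -1.67680827e-01],
       [ 0.00000000e+00,  0.00000000e+00,  0.00000000e+00,
         1.00000000e+00]])}
{'time': 0.1, 'qpos': array([-1.35766921e+00,  3.08941892e-01,  1.63509193e+00,  1.51546277e-05,
        1.19969555e+00, -6.97466307e-02]), 'dq': array([-6.55061464e-05, -1.54765801e-03, -3.77419883e-03,  3.76909337e-04,
        1.10459563e-03, -6.98648487e-05]), 'joint_torque': array([-3.83071911e-04, -4.16406369e+01, -2.77644038e+01, -8.53657411e-05,
        4.01773694e-03,  1.46951209e-05]), 'tool_pos': array([ 0.17422516, -0.59937582,  0.20513149]), 'orientation': array([-7.04727185e-04,  7.99721696e-01, -6.00369942e-01, -8.02993566e-04]), 'contact_force': array([0.6290938 , 1.23659044, 0.17768416]), 'moment': array([ 0.02278935, -0.0069067 , -0.01246163]), 'grip_width': 0.08533996386207135}
```

View pics/scene0.png

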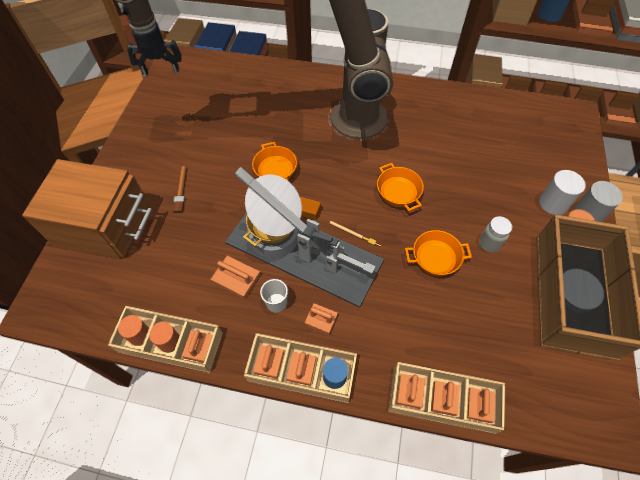

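View pics/side0.png

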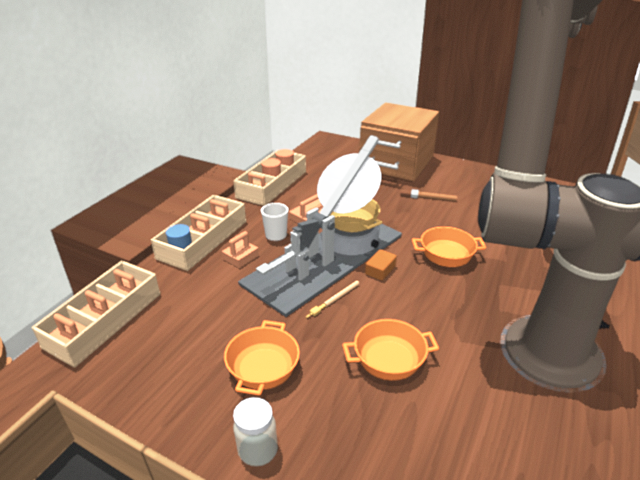

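Scene view: the station plate runs from about (232,240) to (375,285), with the arm tab at (242,173) and the pawl pad near (373,268). The three orange pans at (275,163), (400,186) and (438,252) are decoys. The real pan is brass, under the lid at (265,225).

```bash
cat > h.py <<'E'
from plant import env
import cv2,numpy as np
def K(c): return np.array([[c["fx"],0,c["cx"]],[0,c["fy"],c["cy"]],[0,0,1]])
def ray(n,uv):
    c=env.camera_params(n); R=np.array(c["R"]);t=np.array(c["t"])
    xy=cv2.undistortPoints(np.array(uv,float).reshape(-1,1,2),K(c),np.array(c["dist_coeffs"])).reshape(-1,2)
    d=np.c_[xy,np.ones(len(xy))]@R; return -R.T@t,d
def onplane(n,uv,z):
    o,d=ray(n,uv); return o+d*((z-o[2])/d[:,2])[:,None]
def cloud(n,d):
    c=env.camera_params(n); v,u=np.nonzero(d>0); z=d[v,u]
    o,r=ray(n,np.c_[u,v]); return np.c_[u,v],o+r*z[:,None]
def proj(n,X):
    c=env.camera_params(n); return cv2.projectPoints(np.array(X,float).reshape(-1,1,3),cv2.Rodrigues(np.array(c["R"]))[0],np.array(c["t"]),K(c),np.array(c["dist_coeffs"]))[0].reshape(-1,2)
E
python3 - <<'E'
import cv2
p=cv2.imread("pics/scene0.png")[150:310,215:395]; cv2.imwrite("pics/sc_z.png",cv2.resize(p,None,fx=4.4,fy=3.7*4.4/3.7*0.85,interpolation=cv2.INTER_CUBIC))
p=cv2.imread("pics/side0.png")[125:315,230:410]; cv2.imwrite("pics/si_z.png",cv2.resize(p,None,fx=3.1,fy=3.1,interpolation=cv2.INTER_CUBIC))
E
python3 - <<'E'
from h import *
d=np.load("pics/scene0_d.npy");p=np.load("pics/scene0_p.npy").astype(int)
uv,X=cloud("scene",d); rgb=p[uv[:,1],uv[:,0]]
roi=(uv[:,0]>215)&(uv[:,0]<395)&(uv[:,1]>150)&(uv[:,1]<310)
grey=(abs(rgb[:,0]-rgb[:,2])<25)
m=roi&(X[:,2]>0.006)&(X[:,2]<0.018)&grey
r=cv2.minAreaRect((X[m,:2]*1000).astype(np.float32)); print(m.sum(),r, cv2.boxPoints(r))
m2=roi&(X[:,2]>0.2); 
top=X[m2]; print(top[:,2].max(), uv[m2][top[:,2].argmax()], top[top[:,2].argmax()])
E
```

```text
3924 ((626.9571533203125, -86.9495849609375), (442.5854187011719, 286.87542724609375), 75.3206558227539) [[ 432.12375  -264.6707  ]
 [ 709.6353   -337.36755 ]
 [ 821.7905     90.771515]
 [ 544.279     163.46838 ]]
0.2825796829537379 [240 169] [ 0.51930155 -0.23353458  0.28257968]
```

View pics/sc_z.png

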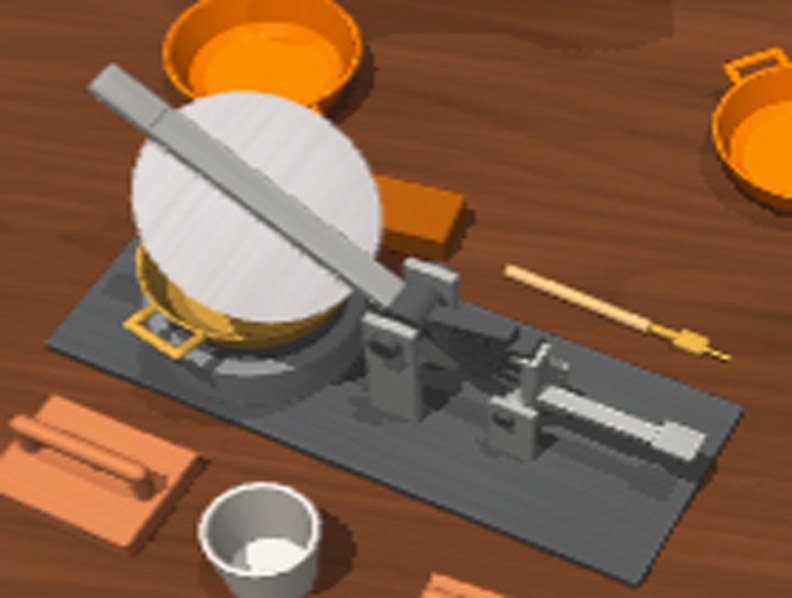

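View pics/si_z.png

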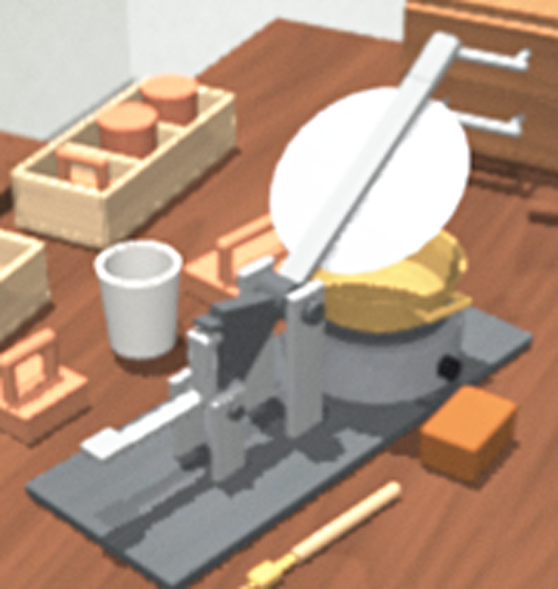

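Run:
```python
from h import *
f=lambda a:[(x/4.4+215-.4,y/3.74+150-.4) for x,y in a]
P=onplane("scene",f([(46,345),(742,408),(640,585)]),0.012); print(P)
print(np.linalg.norm(P[0]-P[2]),np.linalg.norm(P[1]-P[2]))
ctr=(P[0]+P[1])/2
ex=(P[2]-P[0])[:2]; a1=np.arctan2(ex[1],ex[0]); e2=(P[2]-P[1])[:2]; a2=np.arctan2(e2[1],e2[0])+np.pi/2
print("ctr",ctr,a1,a2)
a=a1; S=lambda x,y,z:[ctr[0]+x*np.cos(a)-y*np.sin(a),ctr[1]+x*np.sin(a)+y*np.cos(a),z]
pad=onplane("scene",f([(670,420),(706,433),(690,458),(652,443),(680,439)]),0.086); print("pad",pad)
# depth-based: station-frame cloud
for n in ("scene","side"):
    d=np.load(f"pics/{n}0_d.npy"); uv,X=cloud(n,d)
    q=X[:,:2]-ctr[:2]; sx=q[:,0]*np.cos(a)+q[:,1]*np.sin(a); sy=-q[:,0]*np.sin(a)+q[:,1]*np.cos(a)
    m=(abs(sy)<.04)&(sx>.15)&(sx<.24)&(X[:,2]>.07)&(X[:,2]<.12)
    print(n,"pad",m.sum(),sx[m].min(),sx[m].max(),sy[m].min(),sy[m].max(),np.median(X[m,2]))
    m=(abs(sy)<.04)&(sx>-.24)&(sx<-.1)&(X[:,2]>.225)
    print("tab",m.sum(),sx[m].min(),sx[m].max(),np.percentile(sy[m],[1,99]),X[m,2].min(),X[m,2].max())
    A=np.c_[sx[m],np.ones(m.sum())]
    print(np.polyfit(sx[m],X[m,2],1))
    for nm in [("lidarm",)]:
        pass
print("pred pad",S(.0,0,0))
np.save("st.npy",[*ctr[:2],a])
```

```text
[[ 0.58930231 -0.30271154  0.012     ]
 [ 0.55138759  0.16088861  0.012     ]
 [ 0.70770438  0.11884309  0.012     ]]
0.4378668250158351 0.1618726844425759
ctr [ 0.57034495 -0.07091147  0.012     ] 1.2969810061818459 1.308038831819206
pad [[0.60991224 0.11615342 0.086     ]
 [0.61584141 0.13909808 0.086     ]
 [0.63735123 0.13251752 0.086     ]
 [0.63024194 0.10830329 0.086     ]
 [0.62371764 0.12438593 0.086     ]]
scene pad 166 0.1500126191680778 0.21528655387096401 -0.01216912445378212 0.01414696715353643 0.08226309151136668
tab 478 -0.1823310129150162 -0.10431127387181699 [-0.03753215  0.03559114] 0.22501718272242133 0.2825796829537379
[-0.83294023  0.12973239]
side pad 204 0.1500778881740849 0.2189820583835161 -0.013709526892592618 0.015189546195449571 0.08108446083682075
tab 444 -0.1760808170799374 -0.10048494705531832 [-0.03671408  0.03779567] 0.22506593408018194 0.278800086556743
[-0.7837574   0.13749656]
pred pad [np.float64(0.5703449475261722), np.float64(-0.07091146627706713), 0]
```

Candidates:
- **Pawl pad:** the light pad at the plate's +x end, (369,267). The light cheek at (330,262) could be mistaken for it.
- **Tab:** the end of the arm at (240,170).
- **Pan:** the brass one at (265,230). The orange ones don't count.

Both choices match the description in the close crops. First I'll rise, shut the fingers and align the tool with the station.

Request:
{"op": "jog_arm", "data": {"series": [{"jaw": -1,"dp": [0,0,-25],"rotation": [0,0,-0.91]},{"jaw": -1,"dp": [0,0,-25],"rotation": [0,0,-0.91]},{"jaw": -1,"dp": [0,0,-25],"rotation": [0,0,-0.91]},{"jaw": -1,"dp": [0,0,-25],"rotation": [0,0,-0.91]},{"jaw": -1,"dp": [0,0,-25],"rotation": [0,0,-0.91]},{"jaw": -1,"dp": [0,0,-25],"rotation": [0,0,-0.91]},{"jaw": -1,"dp": [0,0,-25],"rotation": [0,0,-0.91]},{"jaw": -1,"dp": [0,0,-25],"rotation": [0,0,-0.91]}]}}

```text
time: 1.1
tool_pos: [0.1743, -0.5998, 0.4063]
orientation: [-0.001, 0.991, -0.133, -0.0]
contact_force: [0.4, 0.6, -0.0]
grip_width: -0.0002
```

Request:
{"op": "jog_arm", "data": {"series": [{"jaw": -1,"dp": [12.1,-40.9,0],"rotation": [0,0,0]},{"jaw": -1,"dp": [12.1,-40.9,0],"rotation": [0,0,0]},{"jaw": -1,"dp": [12.1,-40.9,0],"rotation": [0,0,0]},{"jaw": -1,"dp": [12.1,-40.9,0],"rotation": [0,0,0]},{"jaw": -1,"dp": [12.1,-40.9,0],"rotation": [0,0,0]},{"jaw": -1,"dp": [12.1,-40.9,0],"rotation": [0,0,0]},{"jaw": -1,"dp": [12.1,-40.9,0],"rotation": [0,0,0]},{"jaw": -1,"dp": [12.1,-40.9,0],"rotation": [0,0,0]},{"jaw": -1,"dp": [12.1,-40.9,0],"rotation": [0,0,0]},{"jaw": -1,"dp": [12.1,-40.9,0],"rotation": [0,0,0]}]}}

```text
time: 2.35
tool_pos: [0.401, -0.2372, 0.4058]
orientation: [-0.0, 0.991, -0.135, -0.0]
contact_force: [0.8, -0.3, -0.6]
grip_width: 0.0
```

Request:
{"op": "jog_arm", "data": {"series": [{"jaw": -1,"dp": [12.1,-40.9,0],"rotation": [0,0,0]},{"jaw": -1,"dp": [12.1,-40.9,0],"rotation": [0,0,0]},{"jaw": -1,"dp": [12.1,-40.9,0],"rotation": [0,0,0]},{"jaw": -1,"dp": [12.1,-40.9,0],"rotation": [0,0,0]},{"jaw": -1,"dp": [12.1,-40.9,0],"rotation": [0,0,0]},{"jaw": -1,"dp": [12.1,-40.9,0],"rotation": [0,0,0]},{"jaw": -1,"dp": [12.1,-40.9,0],"rotation": [0,0,0]},{"jaw": -1,"dp": [12.1,-40.9,0],"rotation": [0,0,0]},{"jaw": -1,"dp": [12.1,-40.9,0],"rotation": [0,0,0]},{"jaw": -1,"dp": [12.1,-40.9,0],"rotation": [0,0,0]}]}}

```text
time: 3.6
tool_pos: [0.6273, 0.1241, 0.4055]
orientation: [0.0, 0.991, -0.135, -0.001]
contact_force: [0.5, 0.2, -0.9]
grip_width: 0.0
```

Request:
{"op": "jog_arm", "data": {"series": [{"jaw": -1,"dp": [0,0,50],"rotation": [0,0,0]},{"jaw": -1,"dp": [0,0,50],"rotation": [0,0,0]},{"jaw": -1,"dp": [0,0,50],"rotation": [0,0,0]},{"jaw": -1,"dp": [0,0,50],"rotation": [0,0,0]},{"jaw": -1,"dp": [0,0,50],"rotation": [0,0,0]},{"jaw": -1,"dp": [0,0,20],"rotation": [0,0,0]},{"jaw": -1,"dp": [0,0,0],"rotation": [0,0,0]}]}}

```text
time: 4.47
tool_pos: [0.6257, 0.1227, 0.1346]
orientation: [0.0, 0.991, -0.135, -0.002]
contact_force: [0.5, -0.1, -0.0]
grip_width: 0.0
```

Run:
```python
from h import *
s=env.state(); print(s["qpos"].round(3),s["tool_pos"],s["contact_force"])
o=[]
for n in ("scene","side","wrist"):
    p,d=env.read_camera(n); np.save(f"pics/{n}1_d.npy",d); o.append(p[:,:,::-1])
a=cv2.resize(o[0][150:310,280:440],(400,400),interpolation=cv2.INTER_CUBIC);b=cv2.resize(o[1][200:310,220:330],(400,400),interpolation=cv2.INTER_CUBIC)
cv2.imwrite("pics/c1.png",np.hstack([a,b])); cv2.imwrite("pics/w1.png",o[2])
```

```text
[0.125 0.406 1.655 0.    1.084 0.397] [0.62566564 0.12274382 0.13463297] [ 0.47789728 -0.12406552 -0.04530495]
```

View pics/c1.png

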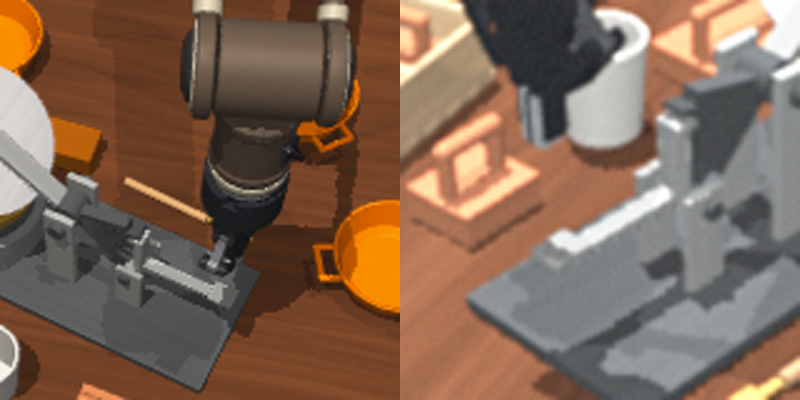

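View pics/w1.png

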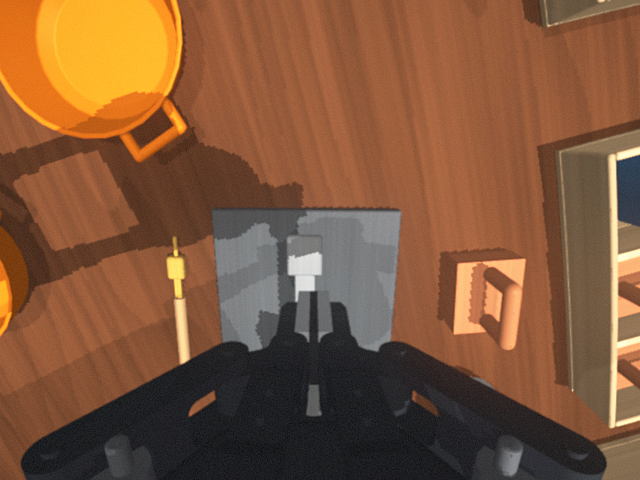

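Run:
```python
from h import *
from scipy.spatial.transform import Rotation as Ro
s=env.state();c=env.camera_params("wrist");H=np.array(c["hand_eye"]);w=s["orientation"]
R=Ro.from_quat([*w[1:],w[0]]).as_matrix()
uv=np.array([[305,256],[288,236],[322,236],[322,276],[288,276]],float).reshape(-1,1,2)
xy=cv2.undistortPoints(uv,K(c),c["dist_coeffs"]).reshape(-1,2)
dt=np.c_[xy,np.ones(5)]@H[:3,:3].T; o=R@H[:3,3]+s["tool_pos"]; d=dt@R.T
X=o+d*((.086-o[2])/d[:,2])[:,None]; print(X); print("tool frame",(X-s["tool_pos"])@R*1000)
dd=np.load("pics/wrist1_d.npy"); print(dd[236:280:4,305])
# 3D from depth along column
for v in range(236,282,4):
    q=cv2.undistortPoints(np.array([[[305.,v]]]),K(c),c["dist_coeffs"]).ravel(); pc=np.array([q[0],q[1],1])*dd[v,305]
    print(v,(R@(H[:3,:3]@pc+H[:3,3])+s["tool_pos"]).round(4))
```

```text
[[0.62506257 0.12311368 0.086     ]
 [0.61811506 0.13952554 0.086     ]
 [0.63967968 0.13347513 0.086     ]
 [0.63226159 0.10609327 0.086     ]
 [0.60991194 0.11237325 0.086     ]]
tool frame [[ -4.12522746   1.3206349   53.08614971]
 [-15.21927595 -12.62706822  53.06262106]
 [  7.17778105 -12.58100379  53.16382656]
 [  7.37430599  15.78716274  53.11052106]
 [-15.84057333  15.7304468   53.0056372 ]]
[0.22969437 0.22935328 0.22951506 0.23044948 0.23123465 0.23235343
 0.23330697 0.23523232 0.23339581 0.23649846 0.24325474]
236 [0.6289 0.1364 0.0857]
240 [0.6282 0.1341 0.0868]
244 [0.6275 0.1316 0.0874]
248 [0.6268 0.1289 0.0873]
252 [0.626  0.1263 0.0873]
256 [0.6252 0.1235 0.0871]
260 [0.6244 0.1207 0.0869]
264 [0.6235 0.1176 0.0859]
268 [0.623  0.1157 0.0884]
272 [0.6219 0.1122 0.0863]
276 [0.6204 0.1072 0.0808]
280 [0.6197 0.1046 0.0815]
```

The crops show the fingertips directly over the pawl pad (wrist pixel (305,256)), about 3 to 4 mm off in tool x. I'll correct that and press.

Request:
{"op": "jog_arm", "data": {"series": [{"jaw": -1,"dp": [-3.5,1,15],"rotation": [0,0,0]},{"jaw": -1,"dp": [0,0,20],"rotation": [0,0,0]},{"jaw": -1,"dp": [0,0,10],"rotation": [0,0,0]},{"jaw": -1,"dp": [0,0,6],"rotation": [0,0,0]},{"jaw": -1,"dp": [0,0,6],"rotation": [0,0,0]},{"jaw": -1,"dp": [0,0,6],"rotation": [0,0,0]},{"jaw": -1,"dp": [0,0,6],"rotation": [0,0,0]}]}}

```text
time: 5.5
tool_pos: [0.6236, 0.123, 0.0672]
orientation: [-0.0, 0.991, -0.135, 0.0]
contact_force: [-0.4, 0.2, -0.2]
grip_width: 0.0001
```

```bash
cat > look.py <<'E'
import sys
from h import *
k=sys.argv[1]
s=env.state(); print(s["time"],s["tool_pos"].round(4),s["contact_force"].round(1))
o=[]
for n in ("scene","side"):
    p,d=env.read_camera(n); np.save(f"pics/{n}{k}_d.npy",d); o.append(p[:,:,::-1])
a=cv2.resize(o[0][150:310,220:380],(400,400),interpolation=cv2.INTER_CUBIC);b=cv2.resize(o[1][130:310,220:400],(400,400),interpolation=cv2.INTER_CUBIC)
cv2.imwrite(f"pics/c{k}.png",np.hstack([a,b]))
if len(sys.argv)>2: cv2.imwrite(f"pics/w{k}.png",env.read_camera("wrist")[0][:,:,::-1])
E
python3 look.py 2 w
```

```text
5.5 [0.6236 0.123  0.0672] [-0.4  0.2 -0.2]
```

View pics/c2.png

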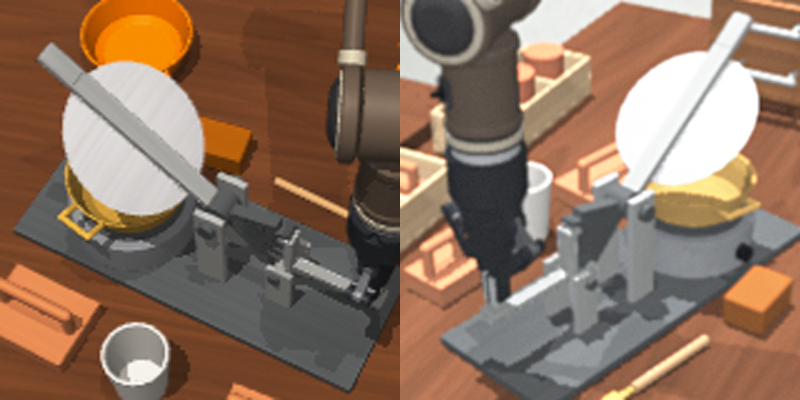

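View pics/w2.png

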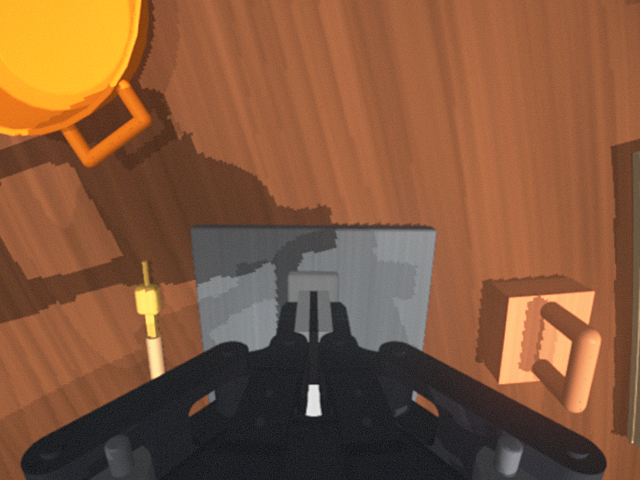

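The fingertips are centred on the pad (wrist (313,290)) and the lid arm is still raised. I'll keep pressing.

Request:
{"op": "jog_arm", "data": {"series": [{"jaw": -1,"dp": [0,0,6],"rotation": [0,0,0]},{"jaw": -1,"dp": [0,0,6],"rotation": [0,0,0]},{"jaw": -1,"dp": [0,0,5],"rotation": [0,0,0]},{"jaw": -1,"dp": [0,0,2],"rotation": [0,0,0]},{"jaw": -1,"dp": [0,0,0],"rotation": [0,0,0]}]}}

```text
time: 6.28
tool_pos: [0.6236, 0.123, 0.0483]
orientation: [0.0, 0.991, -0.135, 0.0]
contact_force: [2.2, 1.7, 2.1]
grip_width: 0.0002
```

Request:
{"op": "jog_arm", "data": {"series": [{"jaw": -1,"dp": [0,0,2],"rotation": [0,0,0]},{"jaw": -1,"dp": [0,0,2],"rotation": [0,0,0]},{"jaw": -1,"dp": [0,0,0],"rotation": [0,0,0]}]}}

```text
time: 6.65
tool_pos: [0.6234, 0.1228, 0.0441]
orientation: [0.0, 0.991, -0.135, 0.0]
contact_force: [0.6, 1.7, 1.7]
grip_width: -0.0005
```

Request:
{"op": "jog_arm", "data": {"series": [{"jaw": -1,"dp": [0,0,1.5],"rotation": [0,0,0]},{"jaw": -1,"dp": [0,0,1.5],"rotation": [0,0,0]},{"jaw": -1,"dp": [0,0,0],"rotation": [0,0,0]}]}}

```text
time: 7.02
tool_pos: [0.6232, 0.1227, 0.0411]
orientation: [0.0, 0.991, -0.135, -0.0]
contact_force: [1.4, 0.8, 1.8]
grip_width: 0.0001
```

```bash
python3 look.py 3 w
```

```text
7.025 [0.6232 0.1227 0.0411] [1.4 0.8 1.8]
```

View pics/c3.png

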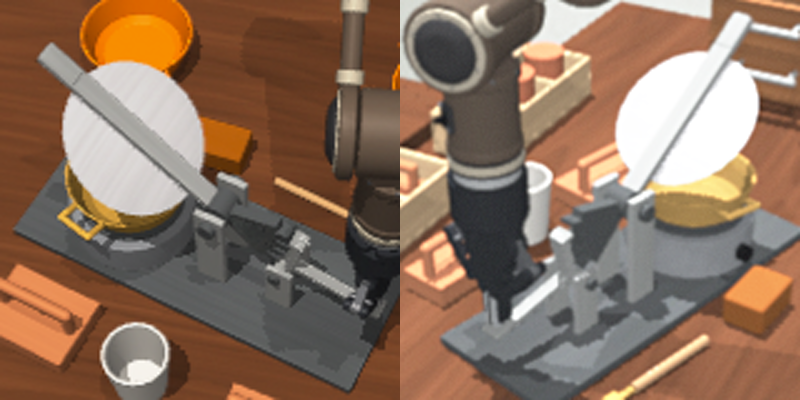

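View pics/w3.png

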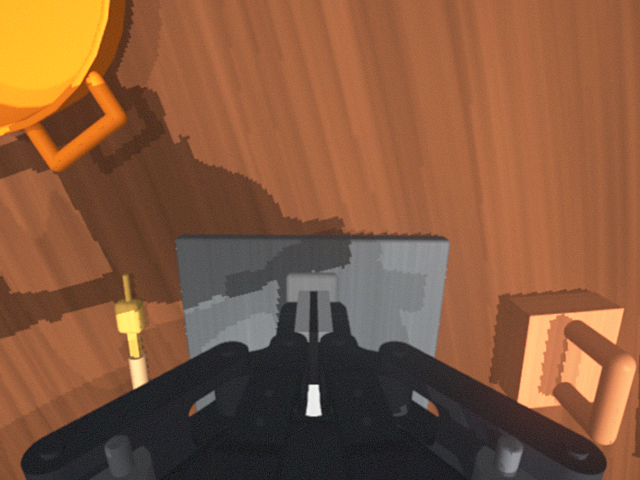

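The pawl has turned: its nose in the scene crop at (295,240) has moved away from the sector. There's no force jump from the stop yet, so I'll keep pressing in small steps.

Request:
{"op": "jog_arm", "data": {"series": [{"jaw": -1,"dp": [0,0,1.5],"rotation": [0,0,0]},{"jaw": -1,"dp": [0,0,1.5],"rotation": [0,0,0]},{"jaw": -1,"dp": [0,0,0],"rotation": [0,0,0]}]}}

```text
time: 7.55
tool_pos: [0.6231, 0.1226, 0.038]
orientation: [0.0, 0.991, -0.135, -0.0]
contact_force: [1.9, -0.1, 1.3]
grip_width: 0.0001
```

```bash
cat > wr.py <<'E'
from h import *
from scipy.spatial.transform import Rotation as Ro
def wcloud(d,s):
    c=env.camera_params("wrist");H=np.array(c["hand_eye"]);w=s["orientation"]
    R=Ro.from_quat([*w[1:],w[0]]).as_matrix()
    v,u=np.nonzero(d>0); xy=cv2.undistortPoints(np.c_[u,v].astype(float).reshape(-1,1,2),K(c),c["dist_coeffs"]).reshape(-1,2)
    P=np.c_[xy,np.ones(len(u))]*d[v,u][:,None]
    return np.c_[u,v],(P@H[:3,:3].T+H[:3,3])@R.T+s["tool_pos"]
E
python3 - <<'E'
from wr import *
cx,cy,a=np.load("st.npy"); a=1.303
def st(X):
    q=X[:,:2]-[cx,cy]; return np.c_[q[:,0]*np.cos(a)+q[:,1]*np.sin(a),-q[:,0]*np.sin(a)+q[:,1]*np.cos(a),X[:,2]]
s=env.state(); p,d=env.read_camera("wrist"); uv,X=wcloud(d,s); Y=st(X)
for v in range(240,300,5):
    m=(uv[:,0]>=294)&(uv[:,0]<=332)&(uv[:,1]==v); print(v,np.median(Y[m],0).round(4))
m=(uv[:,0]<280)&(uv[:,0]>230)&(uv[:,1]>260)&(uv[:,1]<300); print("plate z",np.median(X[m,2]))
for n in ("scene","side"):
    p,d=env.read_camera(n); uv,X=cloud(n,d); Y=st(X)
    m=(abs(Y[:,1])<.006)&(Y[:,0]>.1)&(Y[:,0]<.23)&(Y[:,2]>.02)&(Y[:,2]<.085); 
    for x in np.arange(.1,.22,.01):
        k=m&(abs(Y[:,0]-x)<.005)
        if k.sum(): print(n,round(x,3),k.sum(),np.median(Y[k,2]).round(4))
E
```

```text
240 [ 0.2181 -0.0009  0.0109]
245 [ 0.2154 -0.0009  0.0121]
250 [ 0.2123 -0.0009  0.012 ]
255 [ 0.2093 -0.0009  0.0122]
260 [ 0.2061 -0.0009  0.012 ]
265 [ 0.2029 -0.0009  0.0119]
270 [ 0.1997 -0.0009  0.012 ]
275 [ 0.215  -0.0009  0.0572]
280 [ 0.213  -0.0009  0.0583]
285 [ 0.2108 -0.0009  0.0589]
290 [ 0.2084 -0.0009  0.0592]
295 [ 0.2118 -0.0009  0.0716]
plate z 0.012082167796411872
scene 0.1 1 0.0795
scene 0.11 7 0.0744
scene 0.12 17 0.0731
scene 0.13 17 0.0722
scene 0.14 18 0.0677
scene 0.15 16 0.0665
scene 0.16 16 0.0647
scene 0.17 16 0.0602
scene 0.18 3 0.0596
scene 0.21 11 0.0566
side 0.11 15 0.0789
side 0.12 15 0.0733
side 0.13 17 0.0715
side 0.14 19 0.0687
side 0.15 14 0.0667
side 0.16 18 0.0634
side 0.17 14 0.0618
side 0.18 16 0.0585
side 0.19 2 0.0606
side 0.2 2 0.0593
side 0.21 41 0.068
```

Run:
```python
from wr import *
c=env.camera_params("wrist");H=np.linalg.inv(np.array(c["hand_eye"]))
for p in ([0,0,0],[0,-.011,0],[.007,-.011,0],[0,-.011,-.02],[0,.0,-.02]):
    q=H[:3,:3]@np.array(p)+H[:3,3]
    print(p,cv2.projectPoints(q.reshape(1,1,3),np.zeros(3),np.zeros(3),K(c),c["dist_coeffs"])[0].ravel())
s=env.state();p,d=env.read_camera("wrist");uv,X=wcloud(d,s)
print(s["tool_pos"],s["contact_force"],s["grip_width"])
for v in range(284,340,4):
    for u in (303,313,324):
        k=(uv[:,0]==u)&(uv[:,1]==v); print(v,u,X[k].round(4),d[v,u]) 
cv2.imwrite("pics/w4.png",cv2.resize(p[240:360,230:400,::-1],None,fx=4.5,fy=4.5,interpolation=cv2.INTER_CUBIC))
```

```text
[0, 0, 0] [310.64937317 286.77475079]
[0, -0.011, 0] [310.59035725 267.13458503]
[0.007, -0.011, 0] [324.19760022 267.12329433]
[0, -0.011, -0.02] [310.30864564 282.70182905]
[0, 0.0, -0.02] [310.38112513 304.29698088]
[0.62296136 0.12266536 0.03799895] [1.09697575 0.51044143 1.02071765] -0.0001374479247593749
284 303 [[0.6227 0.1341 0.0594]] 0.1586636
284 313 [[0.6269 0.1322 0.0578]] 0.16041729
284 324 [[0.6318 0.131  0.0581]] 0.16006365
288 303 [[0.6222 0.1322 0.0594]] 0.15921748
288 313 [[0.6266 0.1311 0.0596]] 0.15904903
288 324 [[0.6314 0.1295 0.0592]] 0.1595243
292 303 [[0.623  0.1341 0.0681]] 0.1503122
292 313 [[0.6273 0.1335 0.0692]] 0.14911008
292 324 [[0.6318 0.1321 0.069 ]] 0.1493681
296 303 [[0.6232 0.1344 0.0728]] 0.145744
296 313 [[0.6271 0.1329 0.0719]] 0.14672402
296 324 [[0.6317 0.1321 0.0728]] 0.1457827
300 303 [[0.6233 0.1343 0.0763]] 0.14242268
300 313 [[0.6273 0.1334 0.0767]] 0.14197822
300 324 [[0.6316 0.1321 0.0765]] 0.14225148
304 303 [[0.6233 0.134  0.0794]] 0.13954867
304 313 [[0.6273 0.1334 0.0804]] 0.13846733
304 324 [[0.6314 0.1321 0.08  ]] 0.13888294
308
[... 356 characters left out ...]
0.6311 0.132  0.0895]] 0.12982282
320 303 [[0.6238 0.1346 0.0933]] 0.12602174
320 313 [[0.6273 0.1337 0.0936]] 0.12577559
320 324 [[0.6312 0.1326 0.0934]] 0.12595251
324 303 [[0.6238 0.1344 0.0959]] 0.123601854
324 313 [[0.6272 0.1334 0.0958]] 0.12378296
324 324 [[0.631  0.1322 0.0955]] 0.12407901
328 303 [[0.6239 0.1344 0.0986]] 0.12099594
328 313 [[0.6271 0.133  0.0978]] 0.121916614
328 324 [[0.6309 0.1323 0.0984]] 0.121314585
332 303 [[0.6239 0.1342 0.101 ]] 0.11882223
332 313 [[0.6271 0.1329 0.1003]] 0.119591914
332 324 [[0.6308 0.1322 0.1009]] 0.118888244
336 303 [[0.6244 0.1353 0.1054]] 0.114256926
336 313 [[0.6267 0.1315 0.1005]] 0.119765766
336 324 [[0.631  0.1333 0.1051]] 0.11461994
```

View pics/w4.png

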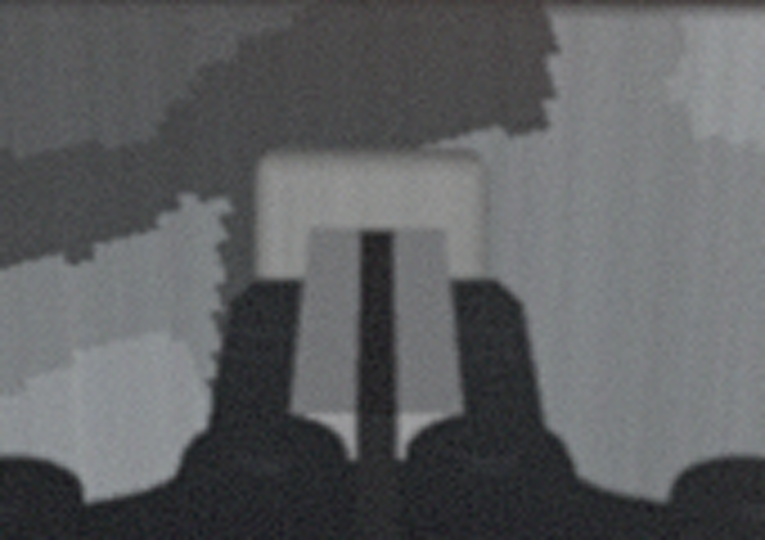

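The fingertips really stand about 20 mm behind the reported TCP: the pad surface and the tips are both at z ≈ 0.059 while the TCP reads 0.038. The stop should therefore come at TCP z ≈ 0.028.

Request:
{"op": "jog_arm", "data": {"series": [{"jaw": -1,"dp": [0,0,3],"rotation": [0,0,0]},{"jaw": -1,"dp": [0,0,3],"rotation": [0,0,0]},{"jaw": -1,"dp": [0,0,2],"rotation": [0,0,0]},{"jaw": -1,"dp": [0,0,0],"rotation": [0,0,0]}]}}

```text
time: 8.25
tool_pos: [0.6227, 0.123, 0.0297]
orientation: [-0.0, 0.991, -0.135, -0.001]
contact_force: [0.1, 0.4, 0.6]
grip_width: 0.0001
```

Request:
{"op": "jog_arm", "data": {"series": [{"jaw": -1,"dp": [0,0,1],"rotation": [0,0,0]},{"jaw": -1,"dp": [0,0,1],"rotation": [0,0,0]},{"jaw": -1,"dp": [0,0,1],"rotation": [0,0,0]},{"jaw": -1,"dp": [0,0,0],"rotation": [0,0,0]}]}}

```text
time: 8.75
tool_pos: [0.623, 0.123, 0.0271]
orientation: [-0.0, 0.991, -0.135, -0.0]
contact_force: [-0.8, -0.4, 1.4]
grip_width: 0.0001
```

```bash
python3 - <<'E'
from wr import *
s=env.state();p,d=env.read_camera("wrist");uv,X=wcloud(d,s)
print(s["tool_pos"],s["contact_force"])
for v in range(276,300,4):
    k=(abs(uv[:,0]-313)<8)&(uv[:,1]==v); print(v,np.median(X[k],0).round(4))
E
python3 look.py 5
```

```text
[0.62301546 0.12296758 0.02710461] [-0.75850581 -0.44046485  1.36152657]
276 [0.6241 0.1227 0.0125]
280 [0.6274 0.1333 0.045 ]
284 [0.6269 0.132  0.0458]
288 [0.6264 0.1305 0.0469]
292 [0.6273 0.1336 0.058 ]
296 [0.6274 0.1335 0.062 ]
8.8 [0.623  0.123  0.0271] [-0.1 -0.3  1.4]
```

View pics/c5.png

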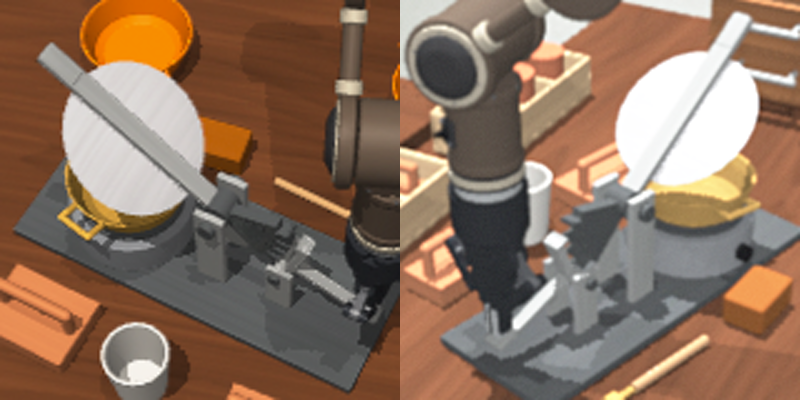

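The nose is now clear of the teeth and the pad is at z ≈ 0.048. I'll go down until the stop shows in the force.

Request:
{"op": "jog_arm", "data": {"series": [{"jaw": -1,"dp": [0,0,1],"rotation": [0,0,0]},{"jaw": -1,"dp": [0,0,1],"rotation": [0,0,0]},{"jaw": -1,"dp": [0,0,0],"rotation": [0,0,0]}]}}

```text
time: 9.28
tool_pos: [0.6232, 0.1229, 0.0254]
orientation: [-0.0, 0.991, -0.135, -0.0]
contact_force: [-1.1, -0.8, 3.9]
grip_width: 0.0003
```

Request:
{"op": "jog_arm", "data": {"series": [{"jaw": -1,"dp": [0,0,1],"rotation": [0,0,0]},{"jaw": -1,"dp": [0,0,1],"rotation": [0,0,0]},{"jaw": -1,"dp": [0,0,0],"rotation": [0,0,0]}]}}

```text
time: 9.65
tool_pos: [0.6234, 0.1229, 0.0249]
orientation: [0.0, 0.991, -0.135, -0.0]
contact_force: [-4.4, -0.7, 10.5]
grip_width: 0.0003
```

The stop is reached: 10 N, and it no longer sinks. I'll retreat up and move above the tab.

Request:
{"op": "jog_arm", "data": {"series": [{"jaw": -1,"dp": [0,0,-10],"rotation": [0,0,0]},{"jaw": -1,"dp": [0,0,-45],"rotation": [0,0,0]},{"jaw": -1,"dp": [0,0,-45],"rotation": [0,0,0]},{"jaw": -1,"dp": [0,0,-45],"rotation": [0,0,0]},{"jaw": -1,"dp": [0,0,-45],"rotation": [0,0,0]},{"jaw": -1,"dp": [0,0,-45],"rotation": [0,0,0]},{"jaw": -1,"dp": [0,0,-45],"rotation": [0,0,0]},{"jaw": -1,"dp": [0,0,-45],"rotation": [0,0,0]}]}}

```text
time: 10.65
tool_pos: [0.6233, 0.123, 0.3495]
orientation: [-0.0, 0.991, -0.135, 0.0]
contact_force: [0.6, 0.3, 0.8]
grip_width: -0.0001
```

Request:
{"op": "jog_arm", "data": {"series": [{"jaw": -1,"dp": [0,39.4,0],"rotation": [0,0,0]},{"jaw": -1,"dp": [0,39.4,0],"rotation": [0,0,0]},{"jaw": -1,"dp": [0,39.4,0],"rotation": [0,0,0]},{"jaw": -1,"dp": [0,39.4,0],"rotation": [0,0,0]},{"jaw": -1,"dp": [0,39.4,0],"rotation": [0,0,0]},{"jaw": -1,"dp": [0,39.4,0],"rotation": [0,0,0]},{"jaw": -1,"dp": [0,39.4,0],"rotation": [0,0,0]},{"jaw": -1,"dp": [0,39.4,0],"rotation": [0,0,0]},{"jaw": -1,"dp": [0,39.4,0],"rotation": [0,0,0]},{"jaw": -1,"dp": [0,0,0],"rotation": [0,0,0]}]}}

```text
time: 11.9
tool_pos: [0.5276, -0.221, 0.3479]
orientation: [0.0, 0.991, -0.137, 0.0]
contact_force: [0.5, -0.0, -0.5]
grip_width: 0.0001
```

```bash
python3 look.py 6 w;  python3 - <<'E'
from wr import *
cx,cy,_=np.load("st.npy"); a=1.303
s=env.state();p,d=env.read_camera("wrist");uv,X=wcloud(d,s);np.save("pics/w6d.npy",d)
q=X[:,:2]-[cx,cy]; Y=np.c_[q[:,0]*np.cos(a)+q[:,1]*np.sin(a),-q[:,0]*np.sin(a)+q[:,1]*np.cos(a),X[:,2]]
m=(X[:,2]>.2)&(X[:,2]<.30)&(abs(Y[:,1])<.03)
for x in np.arange(-.2,-.05,.01):
    k=m&(abs(Y[:,0]-x)<.005)
    if k.sum()>5: print(x.round(3),k.sum(),np.median(Y[k,2]),np.percentile(Y[k,1],[2,98]))
for n,k in (("scene","6"),("side","6")):
    d=np.load(f"pics/{n}{k}_d.npy"); uv,X=cloud(n,d); q=X[:,:2]-[cx,cy]
    Y=np.c_[q[:,0]*np.cos(a)+q[:,1]*np.sin(a),-q[:,0]*np.sin(a)+q[:,1]*np.cos(a),X[:,2]]
    m=(abs(Y[:,1])<.012)&(abs(Y[:,0]-.21)<.02)&(Y[:,2]>.02)&(Y[:,2]<.1); print(n,"pad",m.sum(),Y[m].mean(0))
print(s["tool_pos"])
E
```

```text
11.9 [ 0.5276 -0.221   0.3479] [ 0.5 -0.  -0.5]
-0.18 151 0.28019602251746856 [-0.00840174  0.01424005]
-0.17 522 0.2777051910080469 [-0.00843768  0.01438929]
-0.16 511 0.2700341609637182 [-0.0086598   0.01451178]
-0.15 509 0.26216611021171643 [-0.00897633  0.01479569]
-0.14 981 0.2382518496529061 [-0.028186    0.02857041]
-0.13 991 0.23159994657059543 [-0.02889161  0.02858664]
-0.12 956 0.2248833015596038 [-0.02862425  0.02873433]
-0.11 918 0.21785906132672253 [-0.02890808  0.02887162]
-0.1 878 0.21065694160337728 [-0.02863906  0.02876187]
-0.09 566 0.21207448625598124 [-0.02804883  0.02813614]
-0.08 360 0.20689599981549636 [-0.00944818  0.01361141]
-0.07 115 0.20136190582066324 [-0.00958462  0.01290384]
scene pad 72 [ 0.20167516 -0.00087699  0.04608293]
side pad 101 [0.20316328 0.00198068 0.04570965]
[ 0.5283879  -0.21806198  0.34803006]
```

View pics/c6.png

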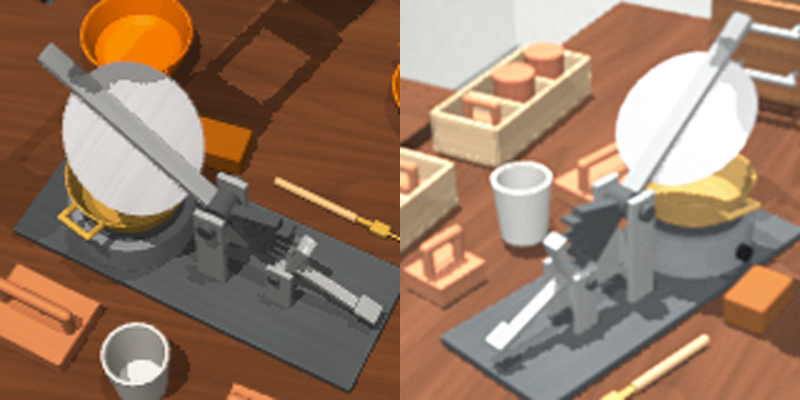

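View pics/w6.png

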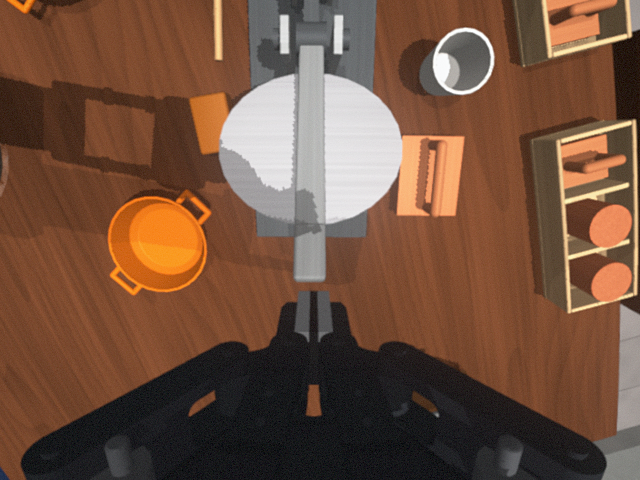

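The crops show the pawl stayed down, with its pad at z ≈ 0.046. The fingers are over the tab (wrist crop (310,265)), lateral error about 2 mm. I'll descend to just above the tab.

Request:
{"op": "jog_arm", "data": {"series": [{"jaw": -1,"dp": [0,0,40],"rotation": [0,0,0]},{"jaw": -1,"dp": [0,0,35],"rotation": [0,0,0]},{"jaw": -1,"dp": [0,0,10],"rotation": [0,0,0]},{"jaw": -1,"dp": [0,0,0],"rotation": [0,0,0]}]}}

```text
time: 12.6
tool_pos: [0.5284, -0.2179, 0.2631]
orientation: [-0.0, 0.991, -0.135, -0.0]
contact_force: [0.1, -1.5, 0.7]
grip_width: 0.0001
```

```bash
python3 look.py 7 w
```

```text
12.6 [ 0.5284 -0.2179  0.2631] [ 0.1 -1.5  0.7]
```

View pics/c7.png

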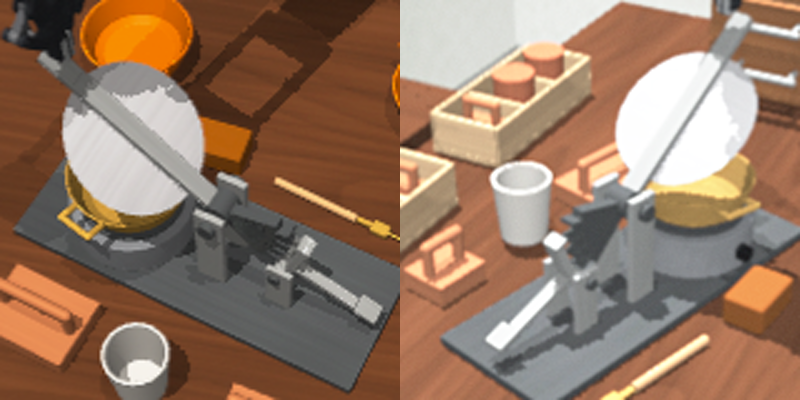

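View pics/w7.png

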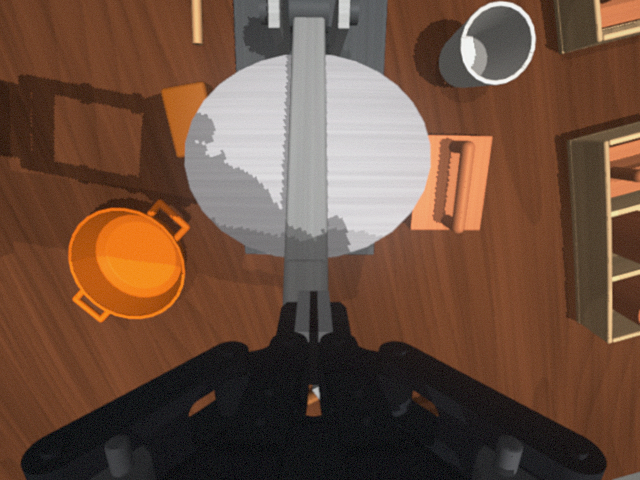

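The tips are just above the tab and about 3 mm off in tool x. Now I'll push along the arc.

Request:
{"op": "jog_arm", "data": {"series": [{"jaw": -1,"dp": [-3,0,6],"rotation": [0,0,0]},{"jaw": -1,"dp": [0,1,6],"rotation": [0,0,0]},{"jaw": -1,"dp": [0,4,6],"rotation": [0,0,0]},{"jaw": -1,"dp": [0,4,6],"rotation": [0,0,0]},{"jaw": -1,"dp": [0,4,6],"rotation": [0,0,0]},{"jaw": -1,"dp": [0,3,6],"rotation": [0,0,0]},{"jaw": -1,"dp": [0,3,6],"rotation": [0,0,0]},{"jaw": -1,"dp": [0,0,0],"rotation": [0,0,0]}]}}

```text
time: 13.75
tool_pos: [0.5199, -0.2362, 0.2202]
orientation: [-0.0, 0.991, -0.136, -0.0]
contact_force: [0.5, 0.8, 0.1]
grip_width: -0.0002
```

```bash
python3 look.py 8 w
```

```text
13.75 [ 0.5199 -0.2362  0.2202] [0.5 0.8 0.1]
```

View pics/c8.png

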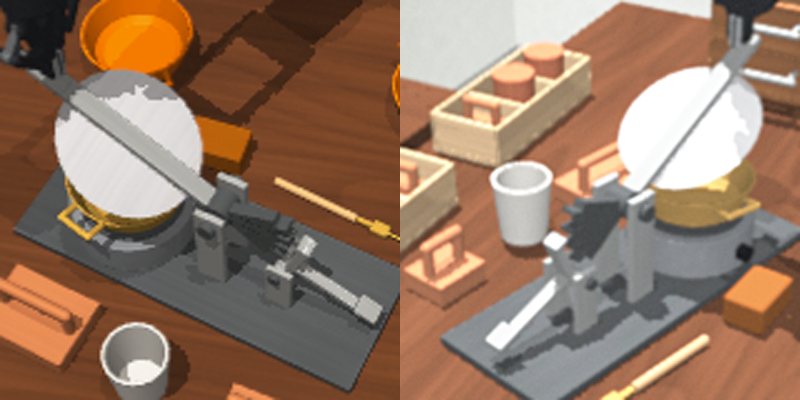

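View pics/w8.png

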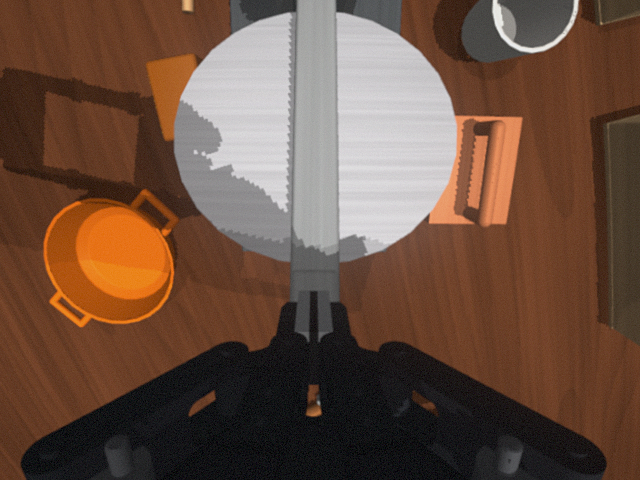

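The arm is moving down with the tips on the tab and the pawl still free. Continuing.

Request:
{"op": "jog_arm", "data": {"series": [{"jaw": -1,"dp": [0,4,8],"rotation": [0,0,0]},{"jaw": -1,"dp": [0,4,8],"rotation": [0,0,0]},{"jaw": -1,"dp": [0,3,8],"rotation": [0,0,0]},{"jaw": -1,"dp": [0,3,8],"rotation": [0,0,0]},{"jaw": -1,"dp": [0,3,8],"rotation": [0,0,0]},{"jaw": -1,"dp": [0,3,8],"rotation": [0,0,0]},{"jaw": -1,"dp": [0,2,8],"rotation": [0,0,0]},{"jaw": -1,"dp": [0,2,8],"rotation": [0,0,0]},{"jaw": -1,"dp": [0,2,8],"rotation": [0,0,0]},{"jaw": -1,"dp": [0,1,8],"rotation": [0,0,0]}]}}

```text
time: 15.15
tool_pos: [0.5131, -0.2625, 0.1408]
orientation: [0.0, 0.991, -0.135, 0.0]
contact_force: [0.2, -2.6, 3.2]
grip_width: 0.0002
```

```bash
python3 look.py 9 w
```

```text
15.15 [ 0.5131 -0.2625  0.1408] [ 0.2 -2.6  3.2]
```

View pics/c9.png

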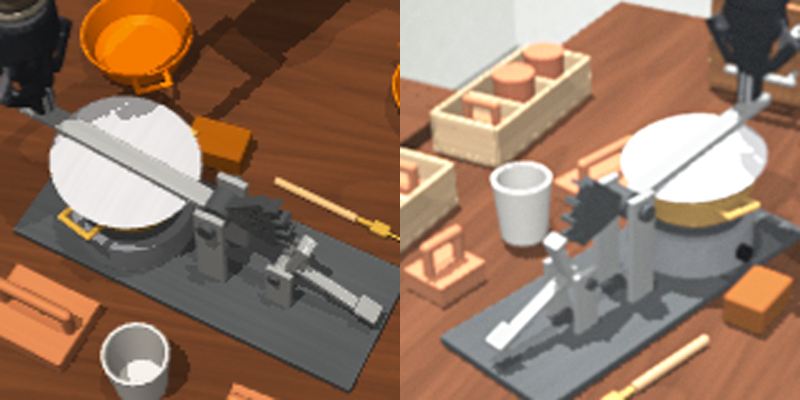

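View pics/w9.png

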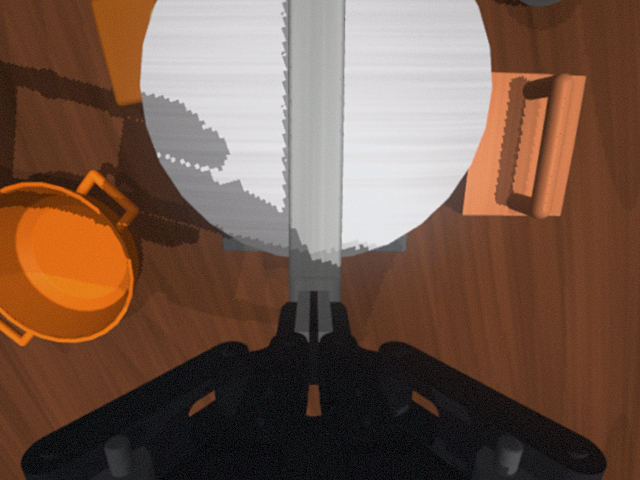

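Request:
{"op": "jog_arm", "data": {"series": [{"jaw": -1,"dp": [0,1,6],"rotation": [0,0,0]},{"jaw": -1,"dp": [0,1,6],"rotation": [0,0,0]},{"jaw": -1,"dp": [0,0,6],"rotation": [0,0,0]},{"jaw": -1,"dp": [0,0,5],"rotation": [0,0,0]},{"jaw": -1,"dp": [0,0,3],"rotation": [0,0,0]},{"jaw": -1,"dp": [0,0,2],"rotation": [0,0,0]},{"jaw": -1,"dp": [0,0,0],"rotation": [0,0,0]}]}}

```text
time: 16.18
tool_pos: [0.5129, -0.2645, 0.1131]
orientation: [0.0, 0.991, -0.135, 0.001]
contact_force: [0.1, -0.1, 0.5]
grip_width: -0.0001
```

Request:
{"op": "jog_arm", "data": {"series": [{"jaw": -1,"dp": [0,0,1.5],"rotation": [0,0,0]},{"jaw": -1,"dp": [0,0,1.5],"rotation": [0,0,0]},{"jaw": -1,"dp": [0,0,1],"rotation": [0,0,0]},{"jaw": -1,"dp": [0,0,0],"rotation": [0,0,0]}]}}

```text
time: 16.68
tool_pos: [0.5131, -0.2647, 0.1096]
orientation: [0.0, 0.991, -0.135, 0.001]
contact_force: [1.5, -2.3, 2.9]
grip_width: -0.0002
```

Request:
{"op": "jog_arm", "data": {"series": [{"jaw": -1,"dp": [0,0,1],"rotation": [0,0,0]},{"jaw": -1,"dp": [0,0,1],"rotation": [0,0,0]},{"jaw": -1,"dp": [0,0,0],"rotation": [0,0,0]}]}}

```text
time: 17.05
tool_pos: [0.5128, -0.2644, 0.1074]
orientation: [0.0, 0.991, -0.135, 0.0]
contact_force: [0.8, -1.8, 2.1]
grip_width: 0.0001
```

Request:
{"op": "jog_arm", "data": {"series": [{"jaw": -1,"dp": [0,0,1],"rotation": [0,0,0]},{"jaw": -1,"dp": [0,0,1],"rotation": [0,0,0]},{"jaw": -1,"dp": [0,0,1],"rotation": [0,0,0]},{"jaw": -1,"dp": [0,0,0],"rotation": [0,0,0]}]}}

```text
time: 17.55
tool_pos: [0.5128, -0.2644, 0.1059]
orientation: [0.0, 0.991, -0.135, 0.0]
contact_force: [-0.5, -0.1, 9.5]
grip_width: -0.0001
```

```bash
python3 look.py 10;  cat > arm.py <<'E'
from wr import *
cx,cy,_=np.load("st.npy"); a=1.303
def st(X):
    q=X[:,:2]-[cx,cy]; return np.c_[q[:,0]*np.cos(a)+q[:,1]*np.sin(a),-q[:,0]*np.sin(a)+q[:,1]*np.cos(a),X[:,2]]
s=env.state();p,d=env.read_camera("wrist");uv,X=wcloud(d,s);Y=st(X)
def fit(n,Y):
    m=(abs(Y[:,1]-.002)<.007)&(Y[:,0]>-.17)&(Y[:,0]<-.04)&(Y[:,2]>.1)&(Y[:,2]<.3)
    f=np.polyfit(Y[m,0],Y[m,2],1);r=abs(np.polyval(f,Y[m,0])-Y[m,2]); f=np.polyfit(Y[m,0][r<.004],Y[m,2][r<.004],1)
    print(n,m.sum(),"angle",-np.arctan(f[0]),"z at tab -.208",np.polyval(f,-.208))
fit("wrist",Y)
for n in ("scene","side"):
    p,d=env.read_camera(n); uv,X=cloud(n,d); fit(n,st(X))
print(s["tool_pos"],s["contact_force"])
E
python3 arm.py
```

```text
17.55 [ 0.5128 -0.2644  0.1059] [-0.5 -0.1  9.5]
wrist 8613 angle 0.00016037492294495868 z at tab -.208 0.13001120052786372
scene 243 angle 0.24513407474646323 z at tab -.208 0.1600411244931469
side 213 angle -0.022805583038521027 z at tab -.208 0.1258087923535414
[ 0.51278506 -0.26435558  0.10589528] [-0.30969462 -1.2097807  11.36017501]
```

View pics/c10.png

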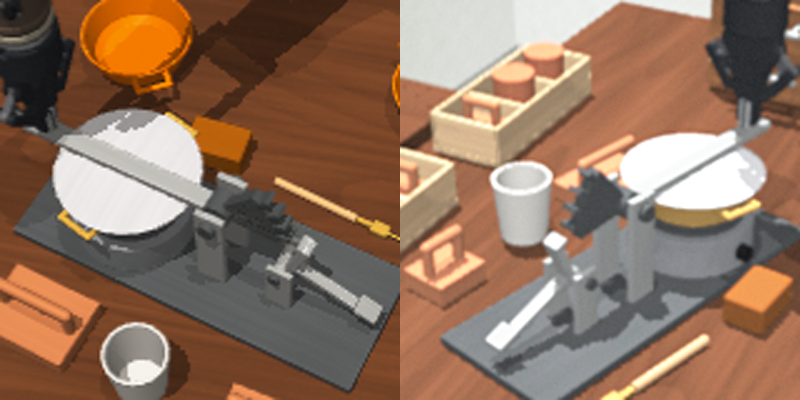

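The arm is on its stop: 11 N, wrist fit 0.000 rad. The scene fit is spoiled by the gripper standing in its view. I'll hold briefly, then lift off and recheck.

Request:
{"op": "jog_arm", "data": {"series": [{"jaw": -1,"dp": [0,0,0],"rotation": [0,0,0]},{"jaw": -1,"dp": [0,0,0],"rotation": [0,0,0]},{"jaw": -1,"dp": [0,0,-10],"rotation": [0,0,0]},{"jaw": -1,"dp": [0,0,-30],"rotation": [0,0,0]},{"jaw": -1,"dp": [0,0,-40],"rotation": [0,0,0]},{"jaw": -1,"dp": [0,0,-40],"rotation": [0,0,0]},{"jaw": -1,"dp": [0,0,-40],"rotation": [0,0,0]},{"jaw": -1,"dp": [0,0,-40],"rotation": [0,0,0]},{"jaw": -1,"dp": [0,0,0],"rotation": [0,0,0]},{"jaw": -1,"dp": [0,0,0],"rotation": [0,0,0]}]}}

```text
time: 19.05
tool_pos: [0.5113, -0.2632, 0.3027]
orientation: [-0.001, 0.991, -0.135, -0.001]
contact_force: [-0.2, -0.2, -0.9]
grip_width: -0.0003
```

```bash
python3 look.py 11; python3 arm.py
python3 - <<'E'
from arm import *
for n in ("scene","side"):
    d=np.load(f"pics/{n}11_d.npy"); uv,X=cloud(n,d); Y=st(X)
    m=(abs(Y[:,1])<.012)&(abs(Y[:,0]-.21)<.02)&(Y[:,2]>.02)&(Y[:,2]<.1); print(n,"pad",Y[m].mean(0))
E
```

```text
19.05 [ 0.5113 -0.2632  0.3027] [-0.2 -0.2 -0.9]
wrist 2264 angle 0.0004017395354287909 z at tab -.208 0.13006782280789878
scene 202 angle -0.005852426581318433 z at tab -.208 0.12766801753602752
side 141 angle -0.002992812980673626 z at tab -.208 0.12834902590911237
[ 0.51102315 -0.26314791  0.3016571 ] [0.16014496 0.14477823 0.10035783]
wrist 2264 angle -0.00023164381700484338 z at tab -.208 0.130025248533351
scene 200 angle -0.004469708101601725 z at tab -.208 0.12804306378818456
side 140 angle -9.46490747309977e-05 z at tab -.208 0.12885868549143067
[ 0.51158737 -0.26357207  0.30243321] [0.05309936 1.37489695 0.16578673]
scene pad [ 2.01520556e-01 -2.01499490e-04  4.53819270e-02]
side pad [0.20343114 0.00162956 0.04561239]
```

View pics/c11.png

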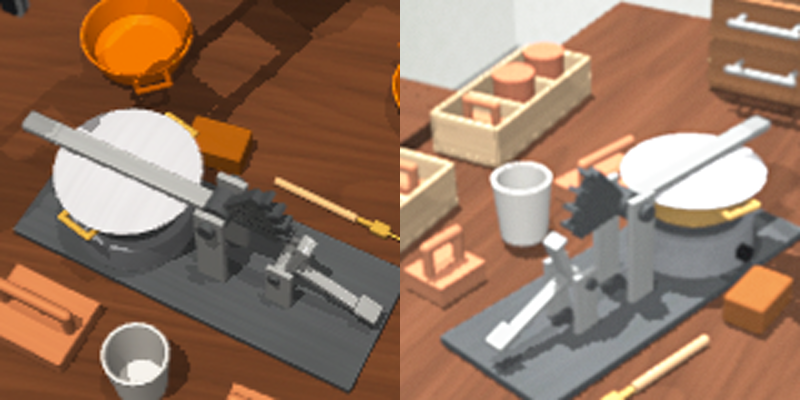

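All three cameras agree: the lid is level, the pawl is down, nothing else has moved, and the gripper is clear. Handing in.

```bash
python3 -c "
from plant import env
print(env.job_done())"
```

```text
the job is handed in; nothing more can be done
None
```

I pressed the pawl's thumb pad to its stop with the shut fingertips, then pushed the lid arm down by its tab onto its stop. I lifted clear and handed the job in at about 19 s; it gave no verdict.

**Last checks, after lifting off:**
- **Lid arm:** 0.000 rad from the wrist camera, about −0.005 from the scene camera and about −0.002 from the side camera. The tab's top is at 128–130 mm, against 131 mm expected.
- **Pawl:** the pad is still down at about 45 mm. It showed the same height before and after the lid push, and the nose stands clear of the teeth.
- **Surroundings:** in the scene and side close crops the pan and the nearby items look unmoved. I judged this by eye and did not measure it; the jar and brush were outside those crops.

**Two readings disagreed:**
- **Fingertips:** the tips stood about 20 mm behind the reported TCP, so both stops came 20 mm lower in TCP height than I expected. I found each stop from the force rise (about 10 N) and the depth images.
- **Scene camera:** while the gripper was still on the tab, this fit gave 0.245 rad because the gripper blocked its view. It agreed with the others once the gripper was out of the way.

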